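# Swipe the vial shuttle past the code reader and brake it at the mark

## Robot

A 7-joint arm with a two-finger parallel gripper is mounted at the origin on the work surface. World frame = base frame: x ahead of the robot, y to its left, z up, the work surface at z = 0. Lengths are in m, angles in rad, forces in N, time in s.
With the tool pointing down it reaches from about 0.425 to 1.025 m from the base axis. Payload 3.6 kg.
Tool frame: the origin (TCP) lies midway between the tips of the shut fingers; the grasp point (between the pads) lies 19 mm behind it; y points along the fingers, z is the direction in which the jaws open and shut, and the axes are right-handed (so a half turn about y gives the same grasp; the last joint's range is limited). The gripper opens to 85 mm and grips with 20 to 120 N. Pads are 22 mm wide; open, the fingers measure 114 mm over their backs; the gripper's body (76 mm by 85 mm) begins 54 mm behind the grasp point. The pads swing forward as they close: fully open they stand 13 mm farther back than shut.
Start: joints at [-1.339, 0.591, 0.048, 1.609, -0.033, 0.943, -0.034], TCP at [0.232, 0.687, 0.231] pointing down, gripper open.
Joint ranges: [-2.69, 2.69], [-0.47, 2.24], [-1.27, 1.36], [0.19, 2.51], [-1.53, 4.68], [0.08, 2.07], [-3.09, 3.09]. Speed limits (rad/s): [2.57, 2.57, 3.14, 3.14, 3.14, 3.14, 3.14].

## Interface

Orientations are given as a 3x3 rotation matrix whose columns are the frame's x, y, z axes.
In Python, from workcell import telemetry, cams, env, spotter gives the robot as it stands.
- The arm moves only by the tool apply_moves, never from a script. Its argument "commands" is a list that holds one entry, the list of rows, each a list of 5 numbers: the shift along the tool's x, y, z in cm, then the turn about the tool's y in degrees, then the closure, from 0 (fully open) to 1 (shut). In form: [[[x, y, z, yaw, grip], ...]]. A call has 1 to 5 rows; each row is the pose to reach, as a shift and turn from the pose commanded when the call began, along the tool's axes at that moment; what a row does not reach only later rows make up. A row lasts 1/12 s, in which the tool goes at most 41.7 mm and 7.16 degrees, less where a joint would pass 70% of its speed; a pose out of reach is approached as far as the arm can. A call with a gripper value outside its range is refused whole. The fingers move at their own pace and stop on an object; "force" is the grip in N (left out, the last holds). Time passes only in rows, so rows that repeat a pose let the fingers close. It gives the time, the measured TCP pose, the force and the opening at its end, in the units of the state.
- telemetry.observe(): the state, without advancing time (a new reading comes with each control period).
- cams.get_image(name): name is "scene" or "side" or "wrist"; returns the picture (384x512x3 uint8, blue, green, red); there is no depth.
- cams.get_calibration(name): a dict with "intrinsics" (3x3 intrinsics, pixels), "world_from_camera" (4x4, takes a point from camera to world coordinates); the wrist camera has in their place "T_tool_cam" (4x4, takes a point from camera to tool coordinates, whose origin is the TCP and whose axes are the tool frame's). Camera axes: x right, y up, looking along -z (the intrinsics and any distortion apply to the point x, -y, -z); pixel columns grow to the right and rows downward; lengths in m; the calibration is good to about 2 mm. A picture is of the moment at which its call begins: read the wrist's pose just before it. get_calibration takes no time and is no camera call.
- env.finish_job(): hands the job in, once; it reports no verdict.
Trained networks look in the newest picture that a camera, given by its name, has taken for a name from the list of things; names that differ only in an ending like _2 or _b are one class to them, and where a whole thing is asked for, a point or a joint stands for the part that bears it (a point fixed in the world has none). Each returns a list of dicts, best first, with "p" (0 to 1); they miss things now and then, are a little off and sometimes report something else, mostly with a low value. They report only what shows in the picture. A call takes as long as a camera call. They do not tell look-alikes from the thing itself.
- spotter.regions_of(name, camera): "region" (384x512 bool, what is visible of it) and "uv" ([column, row] in pixels, amid what is visible of it).
The state is a dict: "clock": time; "qpos": joint angles; "qvel": joint speeds; "effort": joint torques, N m; "eef_pos": TCP position; "tool_rot": TCP orientation; "wrist_force": force on the tool from outside, world axes, zero at the start; "wrist_torque": the same for the moment, N m; "opening": opening from 0.0 (shut) to 1.0 (fully open).
Only numpy, scipy, OpenCV 4.12 (cv2) and the standard library are available. Lean on these libraries where they do the work, as an engineer would, in place of code of your own. Each camera call takes 0.05 s, during which the arm holds its last target. There are 200 camera calls.

## Task

Reach down between the two vial racks of the shuttle and push it along its track towards the red end stop, so that its code label passes the reader's red window at a reading speed of 0.10 to 0.28 m/s; then brake the free-running shuttle so that it comes to rest with its red pointer on the line of the yellow mark, and leave it standing there. Touch it only on its two sprung orange buffer plates and gently (no gripping, no knock above 8 N; keep off racks and vials), never let it run faster than 0.35 m/s or touch the red end stop, and leave everything else on the bench alone.

Things in the scene. Friction and masses are not known exactly. Their poses are not given: they have to be found in the camera images.
- track: fixed loading track: white base 210 x 890 mm, 12 mm thick, with two aluminium rails (tops 32 mm above the bench). Origin at the centre of its underside. Its y axis is the direction of travel, towards the red end stop (bar 62 mm high at y +425 to +445 mm); a grey bar closes the other end; x points across to the far side. Lies flat, turned by up to 10 degrees
- shuttle: two blue racks of white vials, each 116 mm across the track, 75 mm along it, 105 mm high, 280 mm apart, joined by low strips; with buffers 1.6 kg nominal (1.1 to 2.1); ball bearings, drag 0.025 N dry plus 0.2 N per m/s. Origin at bench level midway between the racks, axes as the track's; in the track's frame its y is -0.21 m at the grey end, +0.21 m where it strikes the red stop
- gap (a point): middle of the clear gap between the two buffer plates (170 mm along the track when neither is pressed in), 70 mm above the bench, fixed to the shuttle. The gap is open down to the track base; rail lips at 28 to 32 mm height leave 120 mm across
- buffer_front: orange buffer plate ahead of the gap, sprung against the front rack: 100 mm wide, 6 mm thick, heights 22 to 66 mm. Origin at bench level under the middle of the face that looks into the gap, 85 mm ahead (track +y) of the gap's middle; gives way up to 45 mm towards its rack, spring 25 N/m, hardly damped: pressed by it, the shuttle swings at about 4 rad/s and rebounds. Push here to drive
- buffer_back: the same orange buffer plate behind the gap, sprung against the back rack, its face 85 mm behind (track -y) the gap's middle; gives way up to 45 mm backwards. Push back on it to brake
- code (a point): centre of the black-and-white striped code label (60 x 30 mm) on the far side of the front rack, 180 mm ahead (track +y) of the middle of the gap, 50 mm above the bench
- pointer (a point): outer end of the red pointer (5 mm wide) that reaches from the front rack out over the near rail, 180 mm ahead (track +y) of the middle of the gap, 40 mm above the bench
- reader: fixed white code reader, 55 x 80 x 85 mm (x, y, z), beyond the far rail, its red window (60 mm long) facing the track; origin at the centre of its underside, axes parallel to the track's. The code is before the window while the code's centre is within 30 mm of the reader's origin along y
- mark: fixed yellow mark on the near rail, 34 x 20 mm from above with a black line across its middle, top 37 mm above the bench; the pointer passes just over it. Origin at bench level under the line, axes parallel to the track's. The pointer is on the mark when both have the same y in the track's frame; the stop is struck 70 to 110 mm farther on
- tipbox: clear tip box 85 x 120 x 55 mm, loose bystander, origin at its underside
- wash: white wash bottle 64 mm in diameter, 170 mm tall, loose bystander, origin at its underside
- jar_a: small white jar 48 mm in diameter, 70 mm tall, loose bystander, origin at its underside
- jar_b: a second jar like it, loose bystander
- beaker: glass beaker 80 mm in diameter, 100 mm tall, loose bystander on the robot's side of the track, origin at its underside
Not all that is in view belongs to the job. What is shaped like the reader but green or purple is not meant.

How it is judged:
On the way, in this order (a step that is already met when the one before it is completed fails the run):
1. the code passes the reader's window at 0.10 to 0.28 m/s (y of code in the frame of reader between -0.03 and 0.03 m and velocity of joint shuttle between 0.1 and 0.28 m/s), for 0.15 s.
2. the shuttle stands still with its pointer on the mark (y of pointer in the frame of mark between -0.012 and 0.012 m and velocity of joint shuttle between -0.01 and 0.01 m/s), for 0.5 s.
At the end, for the whole second after the job is handed in: the shuttle has been read on its way, stands still (below 0.01 m/s) with its pointer within 12 mm of the mark's line along the track, and the robot touches nothing (all of step 2).
It fails at once if the shuttle strikes the red end stop (value of joint shuttle above 0.417 m).
It fails at once if the shuttle runs faster than 0.35 m/s (velocity of joint shuttle above 0.35 m/s or velocity of joint shuttle below -0.35 m/s).
It fails at once if a buffer is knocked or gripped with more than 8 N (contact force between any of the fingers, the arm and buffer_front above 8 N or contact force between any of the fingers, the arm and buffer_back above 8 N).
It fails at once if the racks or vials are touched (contact force between any of the fingers, the arm and shuttle_c0 above 1 N or contact force between any of the fingers, the arm and shuttle_c1 above 1 N).
It fails at once if a bystander is moved (distance of any of tipbox, wash, jar_a, jar_b, beaker from where it was at the start of the episode above 0.02 m).
It also fails if it takes over 42 s, if anything falls off the work surface, if the arm or the gripper's body presses on something with over 40 N, if the wrist force passes 120 N, or if a joint passes its speed limit or range.

## Working session

There is one attempt and no reset: what is moved stays moved. The work goes in short steps, Python scripts to look and compute and a tool call to move; the robot and the scene stay as the last step left them, time stands still between calls to the robot, and variables do not carry over. Pictures are saved under pics/ and viewed, on a budget of 10 in all, crops included, one or two more only if the job needs it, and the job is handed in when it is done.

Besides the shell and the picture viewer there is one more tool, called after "Emit:" as name(argument=value, ...), one argument or row to a line, values as JSON. apply_moves: Moves the arm, as the interface text tells. Its arguments: {"type":"object","properties":{"commands":{"type":"array","items":{"type":"array","items":{"type":"array","items":{"type":"number"}}}},"force":{"type":"number"}},"required":["commands"]}

```bash
mkdir -p pics; ls
cat > h.py <<'E'
import numpy as np, cv2
from workcell import telemetry, cams, env, spotter
def ray(cam,uv):
    c=cams.get_calibration(cam); K=np.array(c["intrinsics"])
    if cam=="wrist":
        s=telemetry.observe(); T=np.eye(4); T[:3,:3]=s["tool_rot"]; T[:3,3]=s["eef_pos"]; T=T@np.array(c["T_tool_cam"])
    else: T=np.array(c["world_from_camera"])
    d=np.linalg.inv(K)@[uv[0],uv[1],1]; d=T[:3,:3]@(d*[1,-1,-1]); return T[:3,3],d
def atz(cam,uv,z):
    o,d=ray(cam,uv); return o+d*(z-o[2])/d[2]
def proj(cam,P):
    c=cams.get_calibration(cam);K=np.array(c["intrinsics"]);T=np.linalg.inv(np.array(c["world_from_camera"]))
    p=T[:3,:3]@P+T[:3,3]; p=K@(p*[1,-1,-1]); return p[:2]/p[2]
E
python3 - <<'E'
from h import *
np.set_printoptions(precision=4,suppress=True)
s=telemetry.observe(); print(s)
a=cams.get_image("scene"); b=cams.get_image("side")
print(cams.get_calibration("scene")); print(cams.get_calibration("side"))
cv2.imwrite("pics/a.png",cv2.resize(a,None,fx=1.5,fy=1.5));cv2.imwrite("pics/b.png",cv2.resize(b,None,fx=1.5,fy=1.5))
hs={"code":.05,"pointer":.04,"mark":.037,"reader":.04,"buffer_front":.044,"shuttle":.05,"track":.012}
for n in hs:
  for c in ("scene","side"):
    for r in spotter.regions_of(n,c)[:3]: print(n,c,round(r["p"],2),r["uv"],r["region"].sum(),atz(c,r["uv"],hs[n]))
E
```

```text
pics
{'clock': 0.0, 'qpos': array([-1.3385,  0.5921,  0.0483,  1.6099, -0.0333,  0.9427, -0.0337]), 'qvel': array([ 0.001 ,  0.0001, -0.0002, -0.0008, -0.0027,  0.0011,  0.0016]), 'effort': array([  0.0002, -54.8696,   1.5469, -19.8122,   0.0095,   0.009 ,
        -0.    ]), 'eef_pos': array([0.2318, 0.6861, 0.2301]), 'tool_rot': array([[ 0.9474, -0.0006,  0.3201],
       [-0.3201, -0.0022,  0.9474],
       [ 0.0001, -1.    , -0.0023]]), 'wrist_force': array([-0.9425,  0.0481,  0.282 ]), 'wrist_torque': array([-0.0274,  0.0136,  0.0172]), 'opening': 1.0002300684950916}
{'intrinsics': array([[348.3274,   0.    , 261.7583],
       [  0.    , 348.3274, 188.5808],
       [  0.    ,   0.    ,   1.    ]]), 'world_from_camera': array([[-0.4859, -0.5533,  0.6766,  1.1676],
       [ 0.8738, -0.3244,  0.3622,  0.3512],
       [ 0.019 ,  0.7672,  0.6411,  0.6692],
       [ 0.    ,  0.    ,  0.    ,  1.    ]])}
{'intrinsics': array([[373.1392,   0.    , 252.7086],
       [  0.    , 373.1392, 191.3801],
       [  0.    ,   0.    ,   1.    ]]), 'world_from_camera': array([[-0.7531,  0.3695, -0.544
[... 680 characters left out ...]
62 0.04  ]
reader scene 0.84 [252.6, 223.9] 1333 [0.636 0.043 0.04 ]
reader scene 0.81 [112.9, 199.9] 1219 [ 0.7466 -0.3256  0.04  ]
reader side 0.84 [262.1, 139.9] 495 [ 0.7612 -0.3199  0.04  ]
reader side 0.74 [274.7, 277.6] 1623 [0.2967 0.1922 0.04  ]
reader side 0.73 [214.3, 190.9] 923 [0.6429 0.0407 0.04  ]
buffer_front scene 0.88 [217.6, 176.6] 330 [ 0.5252 -0.1394  0.044 ]
buffer_front side 0.62 [291.8, 181.2] 174 [ 0.5021 -0.1518  0.044 ]
shuttle scene 0.71 [209.5, 164.6] 3322 [ 0.4952 -0.189   0.05  ]
shuttle side 0.96 [291.8, 178.6] 3086 [ 0.5056 -0.156   0.05  ]
track scene 0.87 [279.3, 200.4] 17434 [0.4944 0.0481 0.012 ]
track side 0.66 [234.5, 234.0] 16787 [0.4867 0.1197 0.012 ]
```

View pics/a.png

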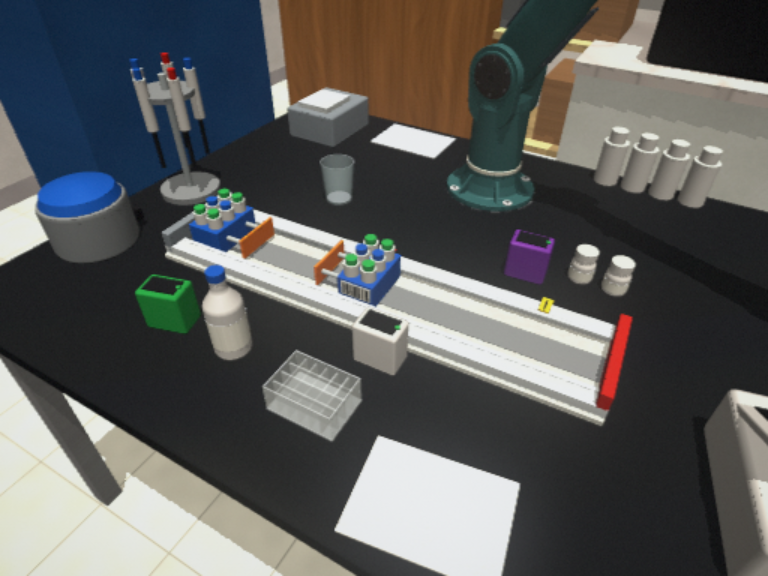

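View pics/b.png

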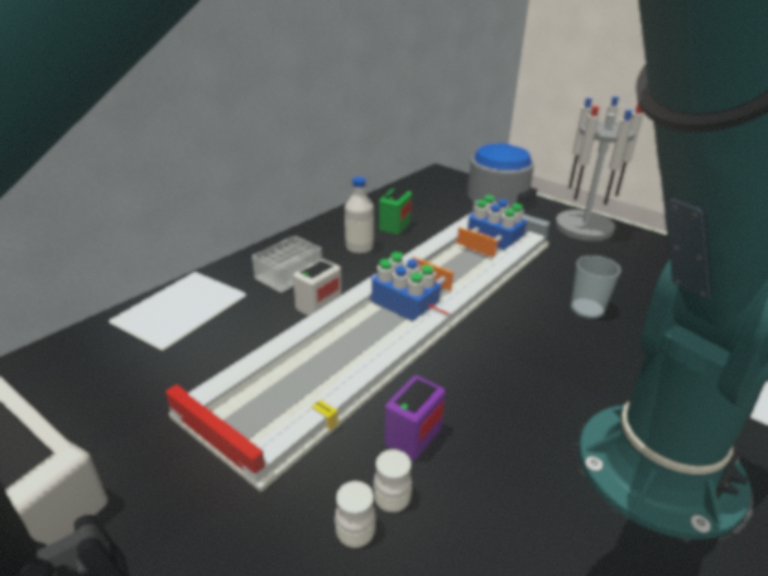

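The scene view shows the shuttle at the grey end: racks at about (222,225) and (368,270), orange plates at (257,237) and (329,262), the white reader at (381,338) and the mark at (546,305). The side view shows the pointer tip at (449,313), the mark at (326,413) and the red bar corners at (172,392) and (262,465). The green and purple boxes are decoys.

Run:
```python
from h import *
np.set_printoptions(precision=4,suppress=True)
def P(n,c,u,v,z): print(n,c,atz(c,(u/1.5-.17,v/1.5-.17),z))
P("base red far","scene",603,420,.0);P("base red far","side",172,414,.0);P("base red near","side",262,489,.0)
P("base grey far","scene",166,256,.0)
P("code","scene",356,289,.05);P("pointertip","side",449,313,.04)
for c in("scene","side"):
    im=cams.get_image(c); h=cv2.cvtColor(im,cv2.COLOR_BGR2HSV)
    y=cv2.inRange(h,(22,130,100),(35,255,255)); n,l,s,ce=cv2.connectedComponentsWithStats(y)
    for i in range(1,n):
        if s[i,4]>15: print(c,"yellow",s[i],ce[i],atz(c,ce[i],.035))
    o=cv2.inRange(h,(6,150,80),(18,255,255)); n,l,s,ce=cv2.connectedComponentsWithStats(o)
    for i in range(1,n):
        if s[i,4]>60:
            print(c,"orange",s[i],ce[i],atz(c,ce[i],.044))
    r=cv2.inRange(h,(0,140,80),(5,255,255))|cv2.inRange(h,(172,140,80),(180,255,255)); n,l,s,ce=cv2.connectedComponentsWithStats(r)
    for i in range(1,n):
        if s[i,4]>8: print(c,"red",s[i],ce[i],atz(c,ce[i],.04))
    cv2.imwrite(f"pics/z{c}.png",im)
a=cv2.imread("pics/zscene.png");b=cv2.imread("pics/zside.png")
A=cv2.resize(a[115:245,100:290],(780,534),interpolation=cv2.INTER_CUBIC)
cv2.imwrite("pics/c.png",A)
B=cv2.resize(b[120:220,190:380],(780,410),interpolation=cv2.INTER_CUBIC)
cv2.imwrite("pics/d.png",B)
```

```text
base red far scene [0.5845 0.4107 0.    ]
base red far side [0.6001 0.4051 0.    ]
base red near side [0.3887 0.3996 0.    ]
base grey far scene [ 0.6248 -0.4817  0.    ]
code scene [ 0.5626 -0.0486  0.05  ]
pointertip side [ 0.4058 -0.0548  0.04  ]
scene yellow [359 198  11  11  69] [363.7246 202.7536] [0.4101 0.2625 0.035 ]
scene orange [ 187    0  148   91 9186] [259.3719  33.4978] [-0.7515 -0.7185  0.044 ]
scene orange [160 145  23  27 286] [170.7378 157.979 ] [ 0.5212 -0.3177  0.044 ]
scene orange [210 161  19  29 212] [218.7075 174.1368] [ 0.5138 -0.1433  0.044 ]
scene red [107  35   6   8  33] [109.4848  38.    ] [-0.2255 -1.4004  0.04  ]
scene red [111  45   6   8  36] [113.8611  48.4722] [-0.1126 -1.2447  0.04  ]
scene red [398 209  24  64 630] [409.6746 241.2206] [0.496  0.3998 0.04  ]
side yellow [209 268  16  17 127] [217.7008 274.9528] [0.3985 0.2663 0.035 ]
side orange [305 153  26  17 247] [317.9231 160.9676] [ 0.5134 -0.3156  0.044 ]
side orange [290 178  11  14  67] [296.194  183.9851] [ 0.4827 -0.1478  0.044 ]
side red [269 135   5   8  19] [270.7368 138.9474] [ 0.7426 -0.3482  0.04  ]
side red [213 187  11  10  46] [218.5    191.8913] [0.63   0.0362 0.04  ]
side red [ 111  257   64   57 1157] [142.6966 285.866 ] [0.4906 0.3973 0.04  ]
side red [280 269  15  23 119] [287.3529 280.1176] [0.2716 0.1796 0.04  ]
```

View pics/c.png

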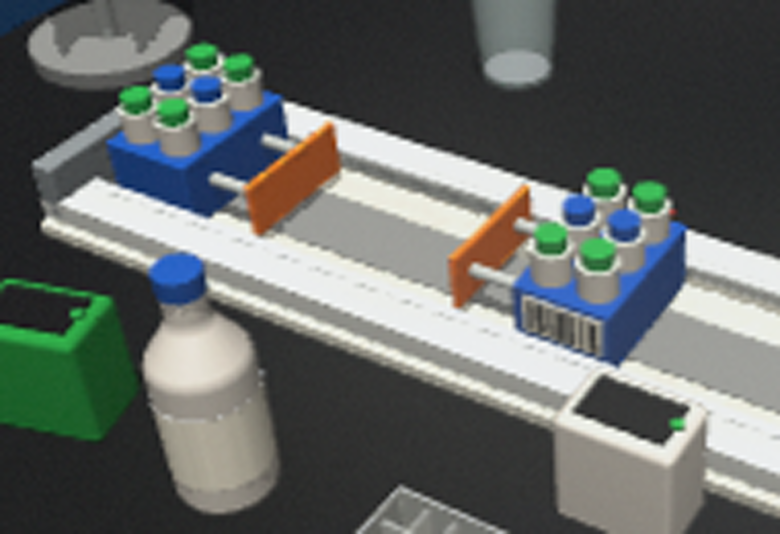

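View pics/d.png

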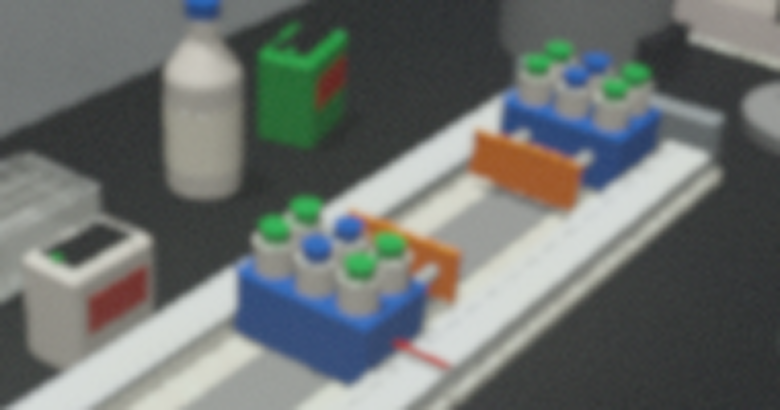

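The crops show every plate edge, the code at (560,325) in the scene crop and the pointer tip at (447,367) in the side crop. Next I fit the track pose and shuttle position from these points.

```bash
cat > fit.py <<'E'
from h import *
from scipy.optimize import least_squares
np.set_printoptions(precision=4,suppress=True)
k=780/190
S=lambda u,v:("scene",100+(u+.5)/k-.5,115+(v+.5)/k-.5)
D=lambda u,v:("side",190+(u+.5)/k-.5,120+(v+.5)/k-.5)
F=lambda c,u,v:(c,u/1.5-.17,v/1.5-.17)
b=-.085;f=.085
# obs, x, y, z, kind
O=[(F("scene",603,420),.105,.445,0,0),(F("side",172,414),.105,.445,0,0),(F("side",262,489),-.105,.445,0,0),(S(43,230),.105,-.445,0,0),(D(722,182),-.105,-.445,0,0),
(S(250,190),.05,b,.066,1),(S(333,127),-.05,b,.066,1),(S(262,233),.05,b,.022,1),(S(340,165),-.05,b,.022,1),
(D(477,131),.05,b,.066,1),(D(581,165),-.05,b,.066,1),(D(573,208),-.05,b,.022,1),(D(473,168),.05,b,.022,1),
(S(527,187),-.05,f,.066,1),(S(450,257),.05,f,.066,1),(S(560,325),.058,.18,.05,1),
(D(447,367),'p',.18,.04,1),(S(578,208),0,0,0,9),
(("scene",363.7,202.75),'m',0,.035,2),(("side",217.7,274.95),'m',0,.035,2),
(S(631,475),'r',.04,.0,9)]
O=[o for o in O if o[4]!=9]
def W(q,x,y,z,k):
    X,Y,th,s,m,xp,xm=q[:7]
    x={'p':xp,'m':xm}.get(x,x); y=y+(s if k==1 else m if k==2 else 0)
    return np.array([X+x*np.cos(th)-y*np.sin(th),Y+x*np.sin(th)+y*np.cos(th),z])
def res(q):
    return np.concatenate([proj(o[0][0],W(q,*o[1:]))-o[0][1:]+(q[7:9] if o[0][0]=="scene" else q[9:11]) for o in O]+[q[7:]*.3])
r=least_squares(res,[.5026,-.0404,.035,-.2,.3,-.1,-.1,0,0,0,0],loss="soft_l1",x_scale=[.01]*7+[1]*4)
print(r.x,r.cost)
for o,e in zip(O,r.fun[:2*len(O)].reshape(-1,2)):print(o[0][0],o[1:],e.round(2))
np.save("q.npy",r.x)
E
cat >> h.py <<'E'
def q(): return np.load("q.npy")
def totrack(p):
    a=q(); th=a[2]; d=np.array(p[:2])-a[:2]; c,s=np.cos(th),np.sin(th); return np.array([c*d[0]+s*d[1],-s*d[0]+c*d[1]])
def caps(cam,im=None):
    "green caps in track coordinates at z=.1; offsets corrected"
    a=q(); off=a[7:9] if cam=="scene" else a[9:11]
    if im is None: im=cams.get_image(cam)
    h=cv2.cvtColor(im,cv2.COLOR_BGR2HSV); g=cv2.inRange(h,(45,120,50),(80,255,255))
    n,l,s,ce=cv2.connectedComponentsWithStats(g); out=[]
    for i in range(1,n):
        if 4<=s[i,4]<80:
            t=totrack(atz(cam,ce[i]+off,.102))
            if abs(t[0])<.07: out.append((*t,s[i,4]))
    return np.array(out)
E
python3 fit.py
python3 - <<'E'
from h import *
np.set_printoptions(precision=4,suppress=True)
for c in ("scene","side"): print(caps(c,cv2.imread(f"pics/z{c}.png")))
# reader
k=780/190
a=q()
for u,v,z in((97,0,0),): pass
P=lambda c,u,v,z:totrack(atz(c,((100 if c=="scene" else 190)+u/k,(115 if c=="scene" else 120)+v/k)+(a[7:9] if c=="scene" else a[9:11]),z))
print("reader top corners scene",[P("scene",u,v,.085) for u,v in((602,372),(704,408),(654,462),(557,420))])
print("reader top side", [P("side",u,v,.085) for u,v in((105,215),(153,235),(75,284),(25,261))], "win",P("side",118,300,.045))
s=telemetry.observe();print(s["clock"],totrack(s["eef_pos"]))
E
```

```text
[ 0.5073 -0.0414  0.0333 -0.1903  0.307  -0.1005 -0.0945  0.3516  0.6201
 -0.0464  0.1811] 13.188652847257591
scene (0.105, 0.445, 0, 0) [-2.56  4.09]
side (0.105, 0.445, 0, 0) [-0.11  1.17]
side (-0.105, 0.445, 0, 0) [0.22 0.57]
scene (0.105, -0.445, 0, 0) [-0.04  0.75]
side (-0.105, -0.445, 0, 0) [ 0.51 -0.54]
scene (0.05, -0.085, 0.066, 1) [ 0.12 -0.59]
scene (-0.05, -0.085, 0.066, 1) [ 0.64 -1.24]
scene (0.05, -0.085, 0.022, 1) [-0.38  0.77]
scene (-0.05, -0.085, 0.022, 1) [0.69 1.02]
side (0.05, -0.085, 0.066, 1) [-0.59 -1.07]
side (-0.05, -0.085, 0.066, 1) [ 0.1  -0.21]
side (-0.05, -0.085, 0.022, 1) [0.36 1.  ]
side (0.05, -0.085, 0.022, 1) [-0.76  1.29]
scene (-0.05, 0.085, 0.066, 1) [-0.71 -1.01]
scene (0.05, 0.085, 0.066, 1) [-0.68 -0.08]
scene (0.058, 0.18, 0.05, 1) [ 0.53 -0.18]
side ('p', 0.18, 0.04, 1) [ 0.23 -0.57]
scene ('m', 0, 0.035, 2) [ 1.09 -0.96]
side ('m', 0, 0.035, 2) [-0.11 -1.72]
[[-0.0294 -0.3784 39.    ]
 [-0.0306 -0.3427 37.    ]
 [ 0.0425 -0.3782 42.    ]
 [ 0.0423 -0.3418 38.    ]
 [-0.03   -0.0251 44.    ]
 [-0.0308  0.0092 49.    ]
 [ 0.043  -0.0235 46.    ]
 [ 0.0424  0.0107 47.    ]]
[[ 0.0365 -0.3642 36.    ]
 [-0.0371 -0.368  39.    ]
 [ 0.0367 -0.0281 31.    ]
 [ 0.0373  0.0081 31.    ]
 [-0.037  -0.0261 27.    ]
 [-0.0377  0.0089 25.    ]]
reader top corners scene [array([0.1234, 0.06  ]), array([0.1222, 0.1274]), array([0.1745, 0.1216]), array([0.1714, 0.0569])]
reader top side [array([0.1548, 0.0524]), array([0.1099, 0.0505]), array([0.1069, 0.1308]), array([0.1533, 0.1324])] win [0.1144 0.0836]
0.9 [-0.2509  0.737 ]
```

Emit:
apply_moves(
  commands=[
    [[2.84,0,-2.8,-4.1,0],[5.68,0,-5.6,-8.2,0],[8.52,0,-8.4,-12.4,0],[11.36,0,-11.2,-16.5,0],[14.2,0,-14.0,-20.6,0]],
  ],
)

```text
clock: 1.32
eef_pos: [0.3225, 0.5072, 0.2315]
tool_rot: [[0.999, 0.001, -0.038], [0.038, 0.0, 0.999], [0.001, -1.0, 0.0]]
wrist_force: [1.8, -0.0, 0.4]
opening: 1.001
```

```bash
cat > st.py <<'E'
from h import *
np.set_printoptions(precision=4,suppress=True)
s=telemetry.observe(); R=s["tool_rot"]; print(s["clock"],s["eef_pos"],"track",totrack(s["eef_pos"]),"zang",np.degrees(np.arctan2(R[1,2],R[0,2]))-90,np.degrees(q()[2]),s["wrist_force"],s["opening"])
E
python3 st.py
```

```text
1.3167 [0.3225 0.5072 0.2315] track [-0.1665  0.5544] zang 2.1621347772632475 1.9064379721922389 [ 1.8321 -0.001   0.4146] 1.000541636745536
```

Emit:
apply_moves(
  commands=[
    [[2,0,-3.6,0,0],[4,0,-7.2,0,0],[6,0,-10.8,0,0],[8,0,-14.4,0,0],[10,0,-18,0,0]],
  ],
)

```text
clock: 1.73
eef_pos: [0.4287, 0.3305, 0.2317]
tool_rot: [[0.999, 0.001, -0.034], [0.034, 0.001, 0.999], [0.001, -1.0, 0.001]]
wrist_force: [1.3, 0.3, 1.2]
opening: 0.999
```

Emit:
apply_moves(
  commands=[
    [[1.3,0,-3.9,0,0],[2.6,0,-7.8,0,0],[3.9,0,-11.7,0,0],[5.2,0,-15.6,0,0],[6.5,0,-19.5,0,0]],
  ],
)

```text
clock: 2.15
eef_pos: [0.4999, 0.1377, 0.2317]
tool_rot: [[0.999, 0.001, -0.034], [0.034, 0.0, 0.999], [0.001, -1.0, 0.0]]
wrist_force: [0.8, -0.1, 0.3]
opening: 0.996
```

Emit:
apply_moves(
  commands=[
    [[0,0,-4,0,0],[0,0,-8,0,0],[0,0,-12,0,0],[0,0,-16,0,0],[0,0,-20,0,0]],
  ],
)

```text
clock: 2.57
eef_pos: [0.5061, -0.0623, 0.2317]
tool_rot: [[0.999, 0.001, -0.034], [0.034, 0.0, 0.999], [0.001, -1.0, -0.0]]
wrist_force: [0.2, -0.2, -0.1]
opening: 0.998
```

```bash
python3 st.py
```

```text
2.5667 [ 0.5061 -0.0623  0.2317] track [-0.002  -0.0208] zang 1.9377049203713455 1.9064379721922389 [ 0.2395 -0.1767 -0.0559] 0.9981087504612516
```

Emit:
apply_moves(
  commands=[
    [[0.1,0,-4,0,0],[0.2,0,-8,0,0],[0.2,0,-12,0,0],[0.2,0,-16,0,0],[0.2,0,-17,0,0]],
  ],
)

```text
clock: 2.98
eef_pos: [0.5131, -0.2388, 0.2321]
tool_rot: [[1.0, 0.002, -0.024], [0.024, -0.005, 1.0], [0.002, -1.0, -0.006]]
wrist_force: [-1.0, -0.6, 0.8]
opening: 0.998
```

```bash
python3 st.py
python3 - <<'E'
from h import *
np.set_printoptions(precision=4,suppress=True)
a=cams.get_image("wrist"); 
h=cv2.cvtColor(a,cv2.COLOR_BGR2HSV); o=cv2.inRange(h,(6,150,80),(18,255,255)); n,l,s,ce=cv2.connectedComponentsWithStats(o)
for i in range(1,n):
    if s[i,4]>200:
        x,y,w,hh=s[i,:4]; print(s[i],[totrack(atz("wrist",p,.066)) for p in((x,y),(x+w,y),(x,y+hh),(x+w,y+hh))])
cv2.imwrite("pics/w.png",a)
E
```

```text
2.9833 [ 0.5131 -0.2388  0.2321] track [-0.0008 -0.1975] zang 1.3848418462879835 1.9064379721922389 [-0.9648 -0.5933  0.8341] 0.9982366110553565
[324 129  18  83 674] [array([-0.051 , -0.1184]), array([-0.0509, -0.0984]), array([ 0.0493, -0.1107]), array([ 0.0495, -0.0886])]
[181 130  16  84 842] [array([-0.0513, -0.2776]), array([-0.0512, -0.2597]), array([ 0.0508, -0.2872]), array([ 0.0509, -0.2674])]
```

View pics/w.png

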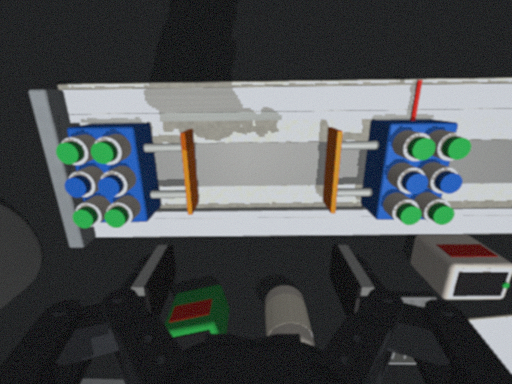

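The wrist view shows the orange plates at columns 189 and 333, evenly about the hand, so the gap middle is at track y ≈ -0.19. The reader is at (465,265). The gap is clear, so I lower in.

Emit:
apply_moves(
  commands=[
    [[0,1,0,0,0],[0,4,0,0,0],[0,8,0,0,0],[0,11.5,0,0,0],[0,13,0,0,0]],
  ],
)

```text
clock: 3.45
eef_pos: [0.5114, -0.2256, 0.0969]
tool_rot: [[0.999, -0.007, -0.038], [0.038, 0.004, 0.999], [-0.006, -1.0, 0.005]]
wrist_force: [-0.7, 0.4, 0.1]
opening: 0.998
```

```bash
python3 st.py
```

```text
3.45 [ 0.5114 -0.2256  0.0969] track [-0.0021 -0.1843] zang 2.1634574004949485 1.9064379721922389 [-0.672   0.3683  0.0518] 0.9976340486084426
```

Emit:
apply_moves(
  commands=[
    [[0,1.5,0,0,0],[0,3.5,0,0,0],[0,5.5,0,0,0],[0,6.6,0,0,0],[0,6.6,0,0,0]],
  ],
)

```text
clock: 3.87
eef_pos: [0.5124, -0.2269, 0.0328]
tool_rot: [[0.999, -0.005, -0.037], [0.037, 0.003, 0.999], [-0.005, -1.0, 0.003]]
wrist_force: [-0.8, 0.6, 0.2]
opening: 0.994
```

```bash
python3 st.py
python3 - <<'E'
from h import *
np.set_printoptions(precision=4,suppress=True)
a=cams.get_image("side"); b=cams.get_image("scene")
cv2.imwrite("pics/e.png",np.hstack([cv2.resize(a[110:260,190:380],(400,316)),cv2.resize(b[90:240,100:290],(400,316))]))
print(caps("side",a),caps("scene",b))
E
python3 st.py
```

```text
3.8667 [ 0.5124 -0.2269  0.0328] track [-0.0012 -0.1856] zang 2.107054623261604 1.9064379721922389 [-0.8186  0.5828  0.1602] 0.9936220205419045
[[ 0.0362 -0.365  36.    ]
 [-0.037  -0.3678 40.    ]
 [ 0.0367 -0.0281 31.    ]
 [ 0.0377  0.0078 32.    ]
 [-0.0367 -0.0259 26.    ]
 [-0.0377  0.0089 25.    ]] [[-0.0294 -0.3784 39.    ]
 [-0.0306 -0.3427 37.    ]
 [ 0.0425 -0.3782 42.    ]
 [ 0.0423 -0.3418 38.    ]
 [-0.0302 -0.0254 45.    ]
 [-0.0308  0.0092 49.    ]
 [ 0.0433 -0.0234 47.    ]
 [ 0.0424  0.0107 47.    ]]
3.9667 [ 0.5139 -0.2287  0.0352] track [ 0.0003 -0.1874] zang 2.030772484721453 1.9064379721922389 [1.0075 0.9333 0.6859] 1.0016108901973075
```

View pics/e.png

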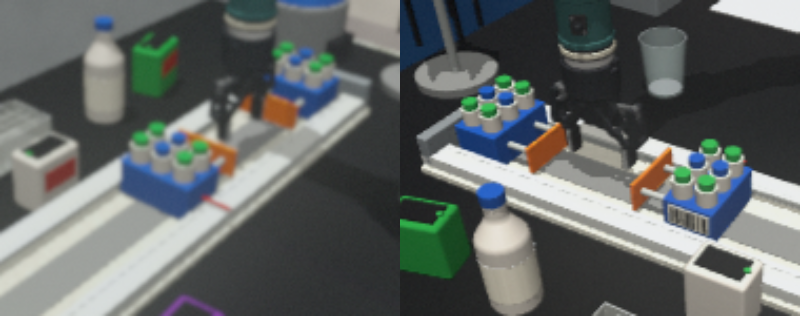

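Emit:
apply_moves(
  commands=[
    [[0,0.1,0.4,0,0],[0,0.1,1.1,0,0],[0,0.1,1.9,0,0],[0,0.1,2.75,0,0],[0,0.1,3.6,0,0]],
  ],
)

```text
clock: 4.38
eef_pos: [0.5129, -0.1929, 0.0349]
tool_rot: [[0.999, 0.001, -0.034], [0.034, 0.0, 0.999], [0.001, -1.0, 0.0]]
wrist_force: [0.1, 0.1, 0.4]
opening: 1.002
```

Emit:
apply_moves(
  commands=[
    [[0,0,0.85,0,0],[0,0,1.7,0,0],[0,0,2.55,0,0],[0,0,3.4,0,0],[0,0,4.25,0,0]],
  ],
)

```text
clock: 4.8
eef_pos: [0.5112, -0.1509, 0.0343]
tool_rot: [[0.999, 0.0, -0.034], [0.034, -0.0, 0.999], [0.0, -1.0, -0.0]]
wrist_force: [-0.4, -0.6, 0.2]
opening: 0.994
```

Emit:
apply_moves(
  commands=[
    [[0,0,0.85,0,0],[0,0,1.7,0,0],[0,0,2.55,0,0],[0,0,3.4,0,0],[0,0,4.25,0,0]],
  ],
)

```text
clock: 5.22
eef_pos: [0.5096, -0.1082, 0.0342]
tool_rot: [[0.999, -0.0, -0.034], [0.034, 0.0, 0.999], [-0.0, -1.0, 0.0]]
wrist_force: [0.2, -0.0, 0.5]
opening: 0.996
```

```bash
cat > ms.py <<'E'
from h import *
import sys
np.set_printoptions(precision=4,suppress=True)
s=telemetry.observe(); t=s["clock"]; im=cams.get_image("scene"); c=caps("scene",im)
c=c[np.argsort(c[:,1])]; print("t",t,"arm",totrack(s["eef_pos"]),s["eef_pos"][2].round(4)); print(c.round(4).tolist())
cv2.imwrite("pics/m%.2f.png"%t,im)
E
python3 ms.py
```

```text
t 5.2167 arm [ 0.     -0.0668] 0.0342
[[-0.0292, -0.2762, 39.0], [0.0437, -0.2753, 39.0], [-0.0299, -0.2412, 43.0], [0.0426, -0.2401, 41.0], [-0.0306, 0.0767, 51.0], [0.0422, 0.0774, 49.0], [-0.0308, 0.1116, 51.0], [0.0415, 0.1122, 54.0]]
```

Emit:
apply_moves(
  commands=[
    [[0,0,1.0,0,0],[0,0,2.1,0,0],[0,0,3.2,0,0]],
  ],
)

```text
clock: 5.52
eef_pos: [0.5086, -0.0764, 0.0343]
tool_rot: [[0.999, -0.0, -0.033], [0.033, 0.0, 0.999], [-0.0, -1.0, 0.0]]
wrist_force: [-0.5, 0.4, 0.1]
opening: 0.998
```

```bash
python3 ms.py
```

```text
t 5.5167 arm [ 0.0001 -0.035 ] 0.0343
[[-0.0299, -0.2226, 44.0], [0.0432, -0.2215, 40.0], [-0.0296, -0.1886, 44.0], [0.0424, -0.1872, 43.0], [-0.0313, 0.1303, 50.0], [0.0419, 0.1309, 54.0], [-0.0316, 0.1646, 55.0], [0.041, 0.165, 54.0]]
```

Emit:
apply_moves(
  commands=[
    [[0,0,1.3,0,0],[0,0,2.7,0,0],[0,0,4.1,0,0],[0,0,5.4,0,0]],
  ],
)

```text
clock: 5.9
eef_pos: [0.5068, -0.0221, 0.0343]
tool_rot: [[0.999, -0.0, -0.034], [0.034, 0.0, 0.999], [-0.0, -1.0, 0.0]]
wrist_force: [0.0, 0.7, 0.2]
opening: 1.0
```

```bash
python3 ms.py
```

```text
t 5.9 arm [0.0001 0.0193] 0.0343
[[-0.0307, -0.1607, 44.0], [0.0429, -0.159, 40.0], [-0.03, -0.1256, 42.0], [0.0421, -0.1244, 44.0], [-0.031, 0.1931, 57.0], [0.0414, 0.1936, 55.0], [-0.0311, 0.2279, 58.0], [0.0408, 0.2282, 57.0]]
```

Emit:
apply_moves(
  commands=[
    [[0,0,0.65,0,0],[0,0,1.35,0,0],[0,0,2.07,0,0],[0,0,2.8,0,0],[0,0,3.5,0,0]],
  ],
)

```text
clock: 6.37
eef_pos: [0.5056, 0.0121, 0.0343]
tool_rot: [[0.999, -0.0, -0.033], [0.033, -0.0, 0.999], [-0.0, -1.0, -0.0]]
wrist_force: [0.0, -0.4, 0.0]
opening: 1.0
```

Emit:
apply_moves(
  commands=[
    [[0,0,0.72,0,0],[0,0,1.44,0,0],[0,0,2.16,0,0],[0,0,2.88,0,0],[0,0,3.6,0,0]],
  ],
)

```text
clock: 6.78
eef_pos: [0.5045, 0.0484, 0.0343]
tool_rot: [[0.999, 0.0, -0.034], [0.034, -0.0, 0.999], [0.0, -1.0, -0.0]]
wrist_force: [0.1, -0.6, 1.1]
opening: 1.0
```

```bash
python3 ms.py
```

```text
t 6.7833 arm [0.0001 0.0898] 0.0343
[[-0.0312, -0.0736, 45.0], [0.0425, -0.0723, 43.0], [-0.0297, -0.0385, 46.0], [0.042, -0.0381, 44.0], [-0.031, 0.28, 61.0], [0.0414, 0.2805, 59.0], [-0.0317, 0.3149, 65.0], [0.0413, 0.3154, 63.0]]
```

Emit:
apply_moves(
  commands=[
    [[0,0,0.7,0,0],[0,0,1.3,0,0],[0,0,1.7,0,0]],
  ],
)

```text
clock: 7.08
eef_pos: [0.5039, 0.0655, 0.0343]
tool_rot: [[0.999, 0.0, -0.034], [0.034, 0.0, 0.999], [0.0, -1.0, 0.0]]
wrist_force: [0.3, -0.3, -0.3]
opening: 1.0
```

```bash
python3 ms.py
python3 - <<'E'
from h import *
a=cams.get_image("side"); cv2.imwrite("pics/f.png",cv2.resize(a[210:310,160:285],(750,600),interpolation=cv2.INTER_CUBIC))
E
python3 ms.py
```

```text
t 7.0833 arm [0.0002 0.107 ] 0.0343
[[-0.0312, -0.0654, 46.0], [0.0425, -0.0639, 46.0], [-0.0307, -0.0302, 48.0], [0.0419, -0.0297, 44.0], [-0.0314, 0.2879, 62.0], [0.0409, 0.2886, 63.0], [-0.0317, 0.3228, 64.0], [0.0414, 0.3231, 64.0]]
t 7.1833 arm [0.0001 0.1071] 0.0343
[[-0.0314, -0.0634, 45.0], [0.0429, -0.0612, 43.0], [-0.0302, -0.0277, 48.0], [0.0415, -0.0272, 45.0], [-0.0314, 0.2904, 59.0], [0.0408, 0.2906, 64.0], [0.0406, 0.3252, 65.0], [-0.0315, 0.3253, 66.0]]
```

View pics/f.png

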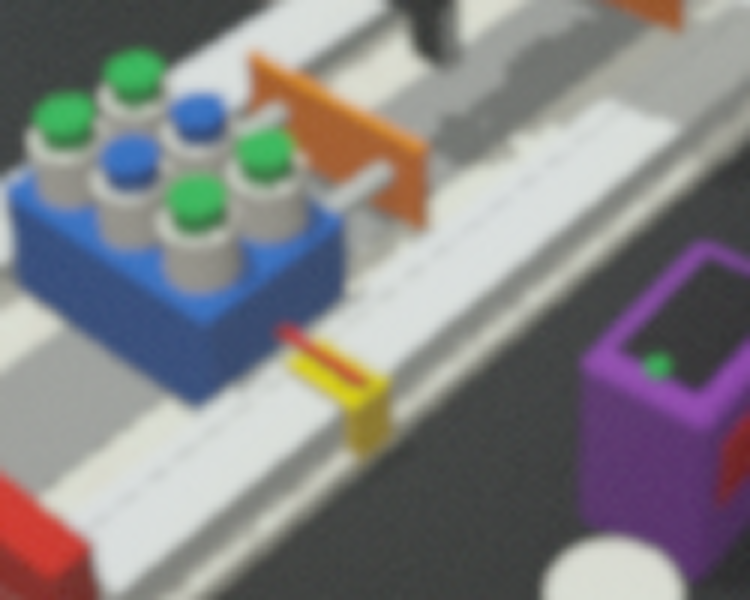

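The side view shows the pointer tip at (362,382), lying along the middle of the yellow mark (near edge about (369,391)). It is still creeping at about 0.02 m/s, so I rest the back finger lightly against the back buffer to stop it.

Emit:
apply_moves(
  commands=[
    [[0,0,-0.7,0,0],[0,0,-0.7,0,0],[0,0,-0.7,0,0],[0,0,-0.7,0,0],[0,0,-0.7,0,0]],
  ],
)

```text
clock: 7.65
eef_pos: [0.5041, 0.0574, 0.0343]
tool_rot: [[0.999, -0.0, -0.033], [0.033, 0.0, 0.999], [-0.0, -1.0, 0.0]]
wrist_force: [0.9, 0.1, 0.2]
opening: 1.0
```

```bash
python3 ms.py; python3 ms.py
```

```text
t 7.65 arm [0.     0.0989] 0.0343
[[-0.0305, -0.0596, 49.0], [0.0421, -0.0586, 47.0], [-0.0302, -0.0254, 45.0], [0.0426, -0.0235, 48.0], [-0.0315, 0.2936, 62.0], [0.0408, 0.2938, 61.0], [-0.0317, 0.3279, 64.0], [0.0405, 0.3282, 66.0]]
t 7.7 arm [0.    0.099] 0.0343
[[-0.0302, -0.0601, 48.0], [0.0425, -0.0597, 43.0], [-0.0304, -0.0257, 44.0], [0.0417, -0.0248, 48.0], [-0.0311, 0.2928, 63.0], [0.0406, 0.2932, 61.0], [0.0406, 0.3276, 64.0], [-0.0316, 0.3276, 64.0]]
```

Emit:
apply_moves(
  commands=[
    [[0,0,0.8,0,0],[0,0,1.6,0,0],[0,0,2.4,0,0],[0,0,2.4,0,0],[0,0,2.4,0,0]],
  ],
)

```text
clock: 8.17
eef_pos: [0.5033, 0.0831, 0.0343]
tool_rot: [[0.999, 0.0, -0.036], [0.036, 0.0, 0.999], [0.0, -1.0, 0.0]]
wrist_force: [-0.4, -0.8, 0.5]
opening: 0.999
```

```bash
python3 ms.py|tail -1; python3 ms.py
```

```text
[[-0.0308, -0.0661, 48.0], [0.042, -0.065, 44.0], [-0.0303, -0.0317, 46.0], [0.042, -0.0306, 48.0], [0.0411, 0.2869, 60.0], [-0.0315, 0.287, 62.0], [-0.0319, 0.322, 62.0], [0.0408, 0.3221, 66.0]]
t 8.2167 arm [0.     0.1237] 0.0343
[[-0.0303, -0.0665, 47.0], [0.0417, -0.0657, 43.0], [-0.0317, -0.0327, 47.0], [0.0419, -0.0309, 47.0], [0.0414, 0.2868, 62.0], [-0.0313, 0.2869, 63.0], [-0.0318, 0.3216, 65.0], [0.0402, 0.3216, 68.0]]
```

Emit:
apply_moves(
  commands=[
    [[0,0,-0.3,0,0],[0,0,-0.3,0,0],[0,0,-0.3,0,0],[0,0,-0.3,0,0],[0,0,-0.3,0,0]],
  ],
)

```text
clock: 8.68
eef_pos: [0.5034, 0.0784, 0.0343]
tool_rot: [[0.999, 0.0, -0.033], [0.033, -0.0, 0.999], [0.0, -1.0, -0.0]]
wrist_force: [0.3, -0.0, 0.5]
opening: 0.999
```

Emit:
apply_moves(
  commands=[
    [[0,0,0,0,0],[0,0,0,0,0],[0,0,0,0,0],[0,0,0,0,0],[0,0,0,0,0]],
  ],
)

```text
clock: 9.1
eef_pos: [0.5034, 0.0787, 0.0343]
tool_rot: [[0.999, 0.0, -0.034], [0.034, 0.0, 0.999], [0.0, -1.0, 0.0]]
wrist_force: [-0.7, 0.6, -0.3]
opening: 0.996
```

```bash
python3 ms.py
python3 - <<'E'
from h import *
a=cams.get_image("side"); cv2.imwrite("pics/g.png",cv2.resize(a[245:295,190:250],(720,600),interpolation=cv2.INTER_CUBIC))
E
```

```text
t 9.1 arm [0.0001 0.1202] 0.0343
[[-0.0299, -0.0684, 46.0], [0.0421, -0.0675, 44.0], [-0.0309, -0.0339, 46.0], [0.0427, -0.0325, 46.0], [-0.0313, 0.2849, 64.0], [0.0408, 0.285, 62.0], [0.0406, 0.3198, 65.0], [-0.0315, 0.3199, 65.0]]
```

View pics/g.png

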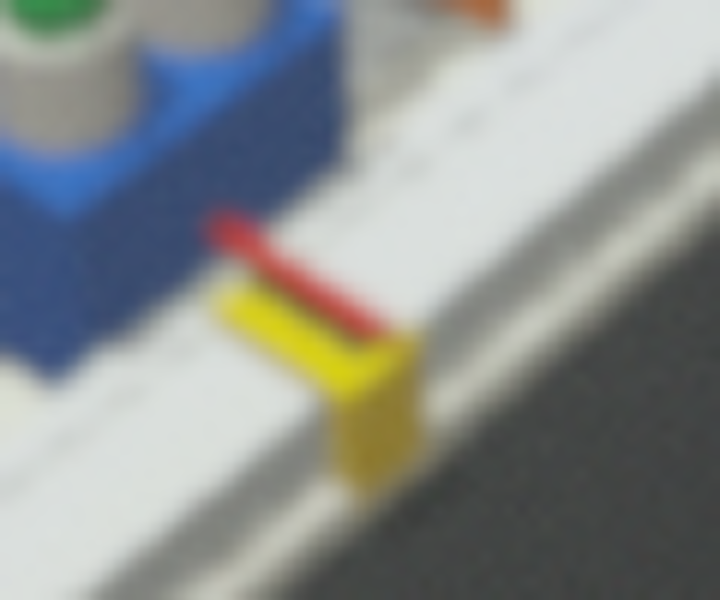

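The pointer tip at (380,330) lies a little on the grey side of the line, with the middle of the mark's near edge at (376,367). That is about -4 to -5 mm after parallax, well inside ±12 mm, and the shuttle has stopped. I lift out straight up.

Emit:
apply_moves(
  commands=[
    [[0,-0.7,0,0,0],[0,-2,0,0,0],[0,-4,0,0,0],[0,-6.5,0,0,0],[0,-9,0,0,0]],
  ],
)

```text
clock: 9.62
eef_pos: [0.5028, 0.0785, 0.1253]
tool_rot: [[0.999, -0.001, -0.034], [0.034, -0.0, 0.999], [-0.001, -1.0, -0.0]]
wrist_force: [0.4, -0.2, -0.2]
opening: 0.999
```

Emit:
apply_moves(
  commands=[
    [[0,-2.5,0,0,0],[0,-5,0,0,0],[0,-7,0,0,0],[0,-8,0,0,0],[0,-8,0,0,0]],
  ],
)

```text
clock: 10.03
eef_pos: [0.5048, 0.0789, 0.2067]
tool_rot: [[0.999, 0.005, -0.034], [0.034, 0.002, 0.999], [0.005, -1.0, 0.001]]
wrist_force: [-0.1, 0.1, -0.6]
opening: 1.0
```

Emit:
apply_moves(
  commands=[
    [[0,0,0,0,0],[0,0,0,0,0],[0,0,0,0,0],[0,0,0,0,0],[0,0,0,0,0]],
  ],
)

```text
clock: 10.45
eef_pos: [0.5028, 0.0785, 0.2033]
tool_rot: [[0.999, -0.002, -0.034], [0.034, -0.001, 0.999], [-0.002, -1.0, -0.001]]
wrist_force: [-1.2, 0.0, 0.5]
opening: 1.001
```

```bash
python3 ms.py
python3 - <<'E'
from h import *
cams.get_image("wrist")
a=cams.get_image("side"); b=cams.get_image("scene");cv2.imwrite("pics/h.png",np.vstack([cv2.resize(a[245:295,190:250],(360,300),interpolation=cv2.INTER_CUBIC),cv2.resize(cams.get_image("wrist"),(360,270))]))
E
python3 ms.py
```

```text
t 10.45 arm [-0.0005  0.12  ] 0.2033
[[-0.0299, -0.0684, 46.0], [0.0421, -0.0675, 44.0], [-0.0309, -0.0339, 46.0], [0.0424, -0.0326, 45.0], [0.0404, 0.2852, 60.0], [-0.0313, 0.2852, 63.0], [0.0406, 0.3198, 65.0], [-0.0317, 0.3199, 64.0]]
t 10.7 arm [0.     0.1201] 0.2041
[[-0.0299, -0.0684, 46.0], [0.0421, -0.0675, 44.0], [-0.0309, -0.0339, 46.0], [0.0424, -0.0326, 45.0], [-0.0315, 0.2849, 65.0], [0.0406, 0.2851, 61.0], [-0.0317, 0.3197, 63.0], [0.0406, 0.3198, 65.0]]
```

View pics/h.png

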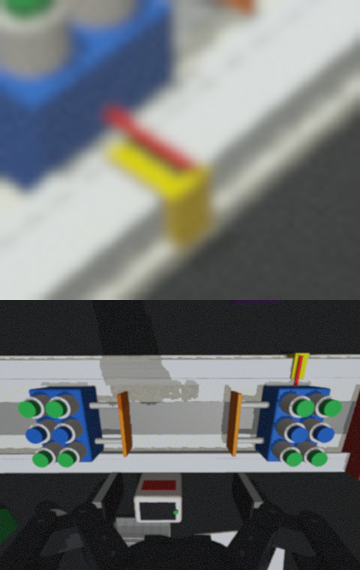

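The shuttle hasn't moved since 9.1 s. Both views show the red pointer over the yellow mark (wrist view at about (300,368)), and the arm is clear.

```bash
python3 -c "
from workcell import env
print(env.finish_job())"
```

```text
the job is handed in; nothing more can be done
None
```

I handed the job in at about 10.7 s of the 42 s, with the shuttle standing still and its pointer on the yellow mark. No verdict was reported.

- **Drive:** I lowered the open fingers between the two buffer plates and pushed the front one at about 0.10 m/s, so the shuttle ran free.
- **Reading:** it was moving at about 0.18 m/s over the second half of the reader window and on past it, inside the 0.10 to 0.28 m/s band. I took no camera measurement of its speed in the first half of the window.
- **Braking:** I followed the shuttle and braked on the back buffer with the arm moving at roughly half its speed. A second light touch stopped the last 2 cm/s of creep. Then I lifted straight out.

**Last checks:**
- **Position:** in both the side and wrist views the pointer lies within the mark. I estimate it is 3 to 5 mm on the grey side of the line, against a tolerance of 12 mm.
- **Standing still:** its measured position was the same from 9.1 s to 10.7 s, to within about 0.3 mm.
- **Robot clear:** the tool was about 0.20 m above the bench at hand-in.
- **Contact forces:** the wrist sensor stayed within about 2 N of noise throughout. It doesn't measure the contact force on each buffer, so I worked out from the spring rate that the pushes were well under 1 N.
- **Bystanders:** I did not re-measure their positions at the end; the hand never went near them.

The scene camera's scale disagreed with the given dimensions by about 2% and the two cameras disagreed by up to 4 mm. For that reason I judged the final position by comparing the pointer and the mark directly in the pictures.

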